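Feed the copper heat sink through the dry-box flap

TASK

Push the copper heat sink along its lane with the fingertips and on through the hanging flap until it slides down inside the box, then draw the fingers back out so the flap hangs shut again. Only push it, never lift or carry it, and leave the silver heat sink, the other flap and the other things on the bench alone.

Things in the scene. Friction and masses are not known exactly. Their poses are not given: they have to be found in the camera images.
- dry_box: White dry box with a clear roof, fixed on the bench, two lanes side by side. Origin: on the bench, below the flaps, midway between the lanes; x points along the lanes from apron into box, y to the left lane, z up. Apron deck: bare aluminium, 75 mm high, from x = -190 mm to the flaps at x = 0. White guides 12 mm high edge the lanes, 16 mm thick in the middle, 10 mm outside.
- left_mouth (a point): Point on the deck below the left flap, middle of the left lane (dry_box y = +56 mm, 75 mm up). The lane and its opening are 96 mm wide; the opening reaches up to an 8 mm hinge rod, axis 70 mm above the deck. White posts beside it start 8 mm in front of the flap and are 150 mm high; the roof (top 154 mm above the bench) runs from x = 6 to 253 mm.
- right_mouth (a point): The same point of the right lane (dry_box y = -56 mm).
- left_ledge (a point): End of the level ledge (slick white plastic, flush with the deck) in the left lane, 30 mm behind the flap. From here a slick ramp falls at 28 degrees to the box floor (10 mm above the bench), ending at a rubber-faced wall at x = 239 mm. A heat sink whose middle is pushed past this point tips and slides down by itself.
- right_ledge (a point): The same point of the right lane.
- copper_sink: Copper-coloured finned heat sink to be fed in, 60 x 60 mm, 30 mm high, about 0.5 kg, loose on the apron in one of the two lanes (either one). Origin: centre of its underside. Six fins along its x axis: ends solid to 12 mm height, above that 5 mm fins with 6 mm gaps. Starts within about 0.2 rad of the lane's direction.
- silver_sink: Aluminium-coloured heat sink of the same shape in the other lane, 0.17 kg; must stay where it is. Origin: centre of its underside.
- flap_left (a joint): Left lane's blue flap with a yellow lower edge, 88 mm wide, 4 mm thick, 60 g, hanging from the rod; bottom edge 3 mm above the deck. Radians: 0 = hanging shut, grows as the bottom edge swings into the box, stop at 1.45; falls shut by its own weight.
- flap_right (a joint): The same flap of the right lane.
- flap_left_hinge (a point): Middle of the left flap's hinge axis, 70 mm above the deck.
- flap_right_hinge (a point): Middle of the right flap's hinge axis, 70 mm above the deck.
- tape_roll: Blue roll, 90 mm across, 24 mm high, lying flat. Bystander.
- screwdriver: Screwdriver lying on the bench, about 0.2 m long. Bystander.
- meter: Black hand-held meter lying on its back, 150 x 78 x 34 mm. Bystander.
- pipe_collar: White plastic pipe collar standing on end, 50 mm across, 50 mm high. Bystander.
- jar: Amber jar with a steel cap, 60 mm across, 70 mm high. Bystander.
- orange_frame: Orange open rectangular frame lying flat, 110 x 60 x 30 mm. Bystander.
Things that resemble listed ones, but are neither listed nor needed, are in the scene too. There is more than one size of the copper_sink; the one meant has the size given above.

How it is judged (in metres and radians):
On the way, in this order (a step that is already met when the one before it is completed fails the run):
1. the copper heat sink is under its own lane's flap and the flap is pushed open (more than 0.25 rad) (x of copper_sink in the frame of dry_box between -0.03 and 0.06 m and ((y of copper_sink in the frame of dry_box above 0 m and value of joint flap_left above 0.25 rad) or (y of copper_sink in the frame of dry_box below 0 m and value of joint flap_right above 0.25 rad))), for 0.05 s.
2. the copper heat sink is down in the box (x of copper_sink in the frame of dry_box above 0.09 m and z of copper_sink in the frame of dry_box below 0.06 m), for 0.1 s.
At the end, for the whole second after the job is handed in: The copper heat sink is at rest down inside the box (its origin more than 90 mm past the flap and less than 60 mm above the bench), both flaps hang shut within 0.06 rad, and the silver heat sink has moved less than 20 mm (all of step 2 and x of copper_sink in the frame of dry_box below 0.24 m and linear speed of copper_sink below 0.02 m/s and value of joint each of flap_left, flap_right below 0.06 rad and distance of silver_sink from where it was at the start of the episode below 0.02 m); the robot touches nothing.
It fails at once if the copper heat sink is lifted more than 15 mm above the deck (z of copper_sink in the frame of dry_box above 0.09 m).
It fails at once if the silver heat sink is moved more than 20 mm or lifted (distance of silver_sink from where it was at the start of the episode above 0.02 m).
It fails at once if the other lane's flap is opened more than 0.2 rad ((y of copper_sink in the frame of dry_box above 0 m and value of joint flap_right above 0.2 rad) or (y of copper_sink in the frame of dry_box below 0 m and value of joint flap_left above 0.2 rad)).
It fails at once if another thing on the bench is moved more than 30 mm (distance of any of tape_roll, screwdriver, meter, pipe_collar, jar, orange_frame from where it was at the start of the episode above 0.03 m).
It also fails if it takes over 37 s, if anything falls off the work surface, if the arm or the gripper's body presses on something with over 40 N, if the wrist force passes 120 N, or if a joint passes its speed limit or range.

ROBOT

A 7-joint arm with a two-finger parallel gripper is mounted at the origin on the work surface. World frame = base frame: x ahead of the robot, y to its left, z up, the work surface at z = 0. Lengths are in mm, angles in rad, forces in N, time in s.
With the tool pointing down it reaches from about 400 to 875 mm from the base axis. Payload 4.4 kg.
Tool frame: the origin (TCP) lies at the very end of the fingers, on their centre line; the grasp point (between the pads) lies 19 mm behind it (grip_depth is the distance from the TCP to the grasp point, in mm); z points along the fingers, y is the direction in which the jaws open and shut (so a half turn about z gives the same grasp; the last joint's range is limited). The gripper opens to 85 mm and grips with 20 to 120 N. Pads are 22 mm wide; open, the fingers measure 114 mm over their backs; the gripper's body (76 mm by 85 mm) begins 54 mm behind the grasp point. The pads swing forward as they close: fully open they stand 13 mm farther back than shut.
Start: joints at [-1.385, 0.628, 0.038, 1.517, -0.027, 0.996, -0.02], TCP at [161.921, 629.523, 231.313] pointing down, gripper open.
Joint ranges: [-3.06, 3.06], [-0.37, 2.12], [-1.25, 1.32], [0.18, 2.47], [-1.1, 4.24], [0.23, 1.98], [-2.94, 2.94]. Speed limits (rad/s): [2.57, 2.57, 3.14, 3.14, 3.14, 3.14, 3.14].

INTERFACE

Orientations are given as [roll, pitch, yaw] about the fixed x, y, z axes, in that order (R = Rz(yaw) Ry(pitch) Rx(roll)).
In Python, from cell import read_state, get_image, finish_job, recognise, outline_of, grip_depth gives the robot as it stands. The module is installed in compiled form; this text tells all that it offers.
- The arm moves only by the tool send_rows, never from a script. Its argument "rows" is a list of rows, each a list of 5 numbers: the gripper command: -1 is shut, 1 is fully open, values between are in proportion, then the shift along the tool's x, y, z in m, then the turn about the tool's z in rad. In form: [[claw, tx, ty, tz, roll], ...]. A call has 1 to 12 rows; each row shifts and turns the pose as measured when the row begins, along the tool's axes as they then stand; what a row does not reach is not made up. A row lasts 1/12 s, in which the tool goes at most 41.7 mm and 7.16 degrees, less where a joint would pass 70% of its speed; a pose out of reach is approached as far as the arm can. A call with a gripper value outside its range is refused whole. The fingers move at their own pace and stop on an object; the grip force is fixed at half the most. Time passes only in rows, so rows that do not move let the fingers close. It gives the time, the measured TCP pose, the force and the opening at its end, in the units of the state.
- read_state(): the state, without advancing time (a new reading comes with each control period).
- get_image(name): name is "side" or "top"; returns a dict with "image" (480x640x3 uint8, blue, green, red), "z_map" (480x640 float32, mm along the optical axis (not along the pixel's ray), 0 where there is no reading), "K" (3x3 intrinsics, pixels), "dist" ([k1, k2, p1, p2, k3] as OpenCV has them; the pictures are not rectified), "R" (3x3) and "t" (3): a world point X has camera coordinates R X + t. Camera axes: x right, y down, z forward; pixel columns grow to the right and rows downward; lengths in mm; the calibration is good to about 2 mm. A picture is of the moment at which its call begins.
- finish_job(): hands the job in, once; it reports no verdict.
Trained networks look in a picture, given as the dict that the camera call returned (one of the last four; its "shot" number tells which), for a name from the list of things; names that differ only in an ending like _2 or _b are one class to them, and where a whole thing is asked for, a point or a joint stands for the part that bears it (a point fixed in the world has none). Each returns a list of dicts, best first, with "score" (0 to 1); they miss things now and then, are a little off and sometimes report something else, mostly with a low value. They report only what shows in the picture. A call takes as long as a camera call. They do not tell look-alikes from the thing itself.
- recognise(picture, query): "box" ([left, top, right, bottom] in pixels, round what is visible of it).
- outline_of(picture, query): "mask" (480x640 bool, what is visible of it) and "box" ([left, top, right, bottom] in pixels, round what is visible of it).
The state is a dict: "clock": time; "qpos": joint angles; "qd": joint speeds; "tau": joint torques, N m; "eef_pos": TCP position; "tool_rot": TCP orientation; "force": force on the tool from outside, world axes, zero at the start; "torque": the same for the moment, N m; "width": finger opening in mm.
Only numpy, scipy, OpenCV 4.12 (cv2) and the standard library are available. Lean on these libraries where they do the work, as an engineer would, in place of code of your own. Each camera call takes 0.05 s, during which the arm holds its last target.

## Working session

There is one attempt and no reset: what is moved stays moved. The work goes in short steps, Python scripts to look and compute and a tool call to move; the robot and the scene stay as the last step left them, time stands still between calls to the robot, and variables do not carry over. Pictures are saved under pics/ and viewed, and the job is handed in when it is done.

Besides the shell and the picture viewer there is one more tool, called as name(argument=value, ...) on one line, values as JSON. send_rows: Moves the arm, as the interface text tells. Its arguments: {"type":"object","properties":{"rows":{"type":"array"}},"required":["rows"]}

```bash
mkdir -p pics; cat > h.py <<'E'
import numpy as np,cv2,pickle
from cell import *
def grab(n,tag):
    p=get_image(n); cv2.imwrite(f'pics/{n}_{tag}.png',p['image']); pickle.dump(p,open(f'{n}_{tag}.pkl','wb')); return p
def world(p,u,v,z=None):
    K=np.array(p['K']);d=np.array(p['dist']);R=np.array(p['R']);t=np.array(p['t']).ravel()
    uv=np.stack([np.ravel(u),np.ravel(v)],-1).astype(float).reshape(-1,1,2)
    n=cv2.undistortPoints(uv,K,d).reshape(-1,2); r=np.c_[n,np.ones(len(n))]
    if z is None:
        Z=p['z_map'][np.ravel(v).astype(int),np.ravel(u).astype(int)]
        return (r*Z[:,None]-t)@R
    c=-R.T@t; w=r@R
    return c+w*((z-c[2])/w[:,2])[:,None]
E
python3 - <<'E'
from h import *
for n in('side','top'):
    p=grab(n,'0'); print(n,p['shot'],-np.array(p['R']).T@np.array(p['t']).ravel())
    for q in('copper_sink','silver_sink','dry_box','flap_left','flap_right'):
        for r in recognise(p,q)[:4]: print(q,round(r['score'],2),np.round(r['box']))
s=read_state();print(s)
print(grip_depth)
E
```

```text
side 1 [-188.92413918 -816.87563625  814.56763097]
copper_sink 0.91 [397. 333. 428. 357.]
copper_sink 0.77 [275. 328. 299. 350.]
copper_sink 0.61 [350. 264. 390. 303.]
silver_sink 0.69 [319. 243. 354. 277.]
dry_box 0.69 [293. 190. 515. 343.]
flap_left 0.74 [363. 220. 383. 263.]
flap_right 0.83 [388. 241. 414. 286.]
top 2 [ 322.89804644   -7.67055273 1234.06297452]
copper_sink 0.89 [418. 233. 441. 254.]
copper_sink 0.88 [344. 308. 370. 331.]
copper_sink 0.75 [475. 282. 521. 333.]
copper_sink 0.68 [360. 223. 392. 252.]
silver_sink 0.91 [314. 221. 347. 252.]
dry_box 0.58 [300.  79. 429. 288.]
flap_left 0.74 [301.  80. 428. 286.]
flap_left 0.56 [474. 280. 519. 333.]
flap_right 0.85 [369. 195. 404. 208.]
{'clock': 0.6, 'qpos': array([-1.3847733 ,  0.62836461,  0.03848819,  1.51741447, -0.02702996,
        0.99626654, -0.02001858]), 'qd': array([ 1.05200005e-03, -1.94169632e-03,  1.84558510e-06, -1.10279860e-03,
        1.67821396e-03,  7.06726676e-05,  1.25697835e-03]), 'tau': array([-3.87932705e-04, -5.62980509e+01,  1.22476324e+00, -1.93699104e+01,
        1.10123015e-02,  1.80774819e-03, -9.58385669e-06]), 'eef_pos': array([161.92398364, 629.52960624, 231.33150932]), 'tool_rot': array([ 3.14152911e+00, -7.11083295e-05,  2.88971900e+00]), 'force': array([-0.83793323, -0.10419523,  0.20611094]), 'torque': array([ 0.01816344, -0.01594678,  0.02421208]), 'width': 85.32286974712204}
18.700000000000003
```

View pics/top_0.png

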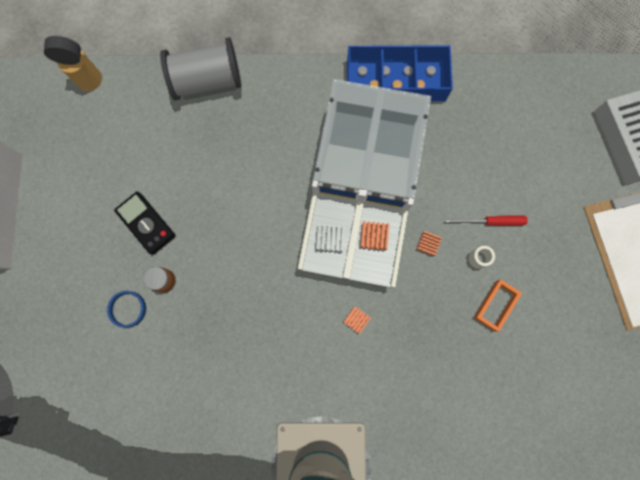

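View pics/side_0.png

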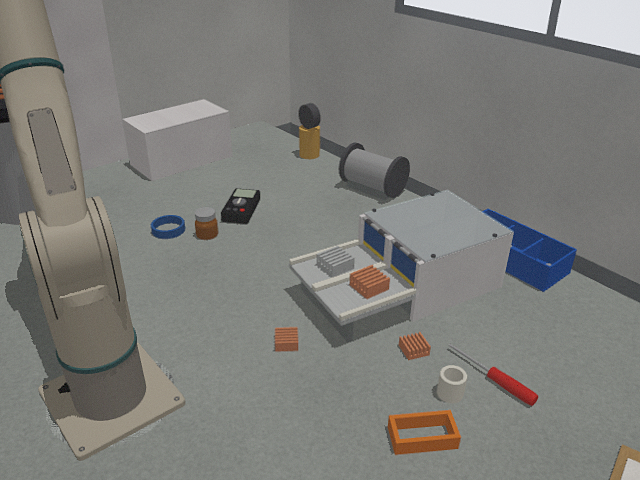

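The copper sink (60 mm) sits in the right lane at about (375,236) in the top view. The silver one is in the left lane at about (329,239). Two smaller look-alikes lie on the bench at (430,243) and (357,320). Next I'll measure the box pose.

```bash
python3 - <<'E'
from h import *
p=pickle.load(open('top_0.pkl','rb'))
im=p['image'][70:300,290:450]
cv2.imwrite('pics/crop0.png',cv2.resize(im,None,fx=3.4,fy=2.6,interpolation=cv2.INTER_CUBIC) if 0 else cv2.resize(im,None,fx=2.6,fy=2.6,interpolation=cv2.INTER_CUBIC))
# rough height map
u,v=np.meshgrid(np.arange(290,450),np.arange(70,300))
W=world(p,u,v).reshape(230,160,3)
def show(name,m):
    pts=W[m][:,:2].astype(np.float32); r=cv2.minAreaRect(pts); print(name,m.sum(),np.round(r[0],1),np.round(r[1],1),round(r[2],2),'z',np.median(W[m][:,2]))
Z=W[...,2]
def big(m):
    n,l,s,c=cv2.connectedComponentsWithStats(m.astype(np.uint8)); k=1+np.argmax(s[1:,4]); return l==k
show('roof',big((Z>146)&(Z<162)))
show('deck',big((Z>68)&(Z<95)))
show('sinks+deck',big((Z>68)&(Z<115)))
for q in('copper_sink','silver_sink'):
  for f in ('top_0',):
    pass
hsv=cv2.cvtColor(im,cv2.COLOR_BGR2HSV)
cop=(hsv[...,0]<15)&(hsv[...,1]>110)
show('copper',big(cop&(Z>80)&(Z<115)))
m=(Z>92)&(Z<115); n,l,s,c=cv2.connectedComponentsWithStats(m.astype(np.uint8))
for k in range(1,n):
    if s[k,4]>60: show('blob',l==k)
E
```

```text
roof 10723 [ 744.4 -119.9] [228.1 264.5] 79.04 z 154.42398885799204
deck 7161 [538.1 -80.1] [228.3 205.6] 79.08 z 76.36140470345141
sinks+deck 8131 [538.1 -80.1] [228.3 205.6] 79.08 z 77.05391439282202
copper 629 [ 534.8 -125.7] [57.  58.8] 83.98 z 99.48620126909161
blob 99 [633.1 -41.4] [87.9  2.9] 78.43 z 103.38505659333163
blob 120 [ 614.  -159.2] [101.   15.4] 75.34 z 103.67493351089962
blob 65 [ 537.3 -100. ] [ 5.2 58.3] 84.11 z 104.82397622467036
blob 72 [ 536.8 -111.6] [ 6.8 59.4] 84.62 z 104.80130458521313
blob 63 [532.9   2.8] [ 6.1 60.3] 83.74 z 104.91991283202869
blob 70 [ 535.3 -121.8] [ 7.8 58.3] 86.45 z 104.72937576317116
blob 73 [ 534.5 -132.9] [ 5.5 59.3] 84.31 z 104.85054026580038
blob 74 [ 533.7 -145.2] [ 8.9 60. ] 83.04 z 103.91503904527059
blob 76 [ 532.5 -154.7] [ 5.5 59.5] 85.11 z 104.68280492461946
blob 62 [528.6 -40.4] [ 5.7 57.6] 85.64 z 104.6478841495973
blob 62 [528.  -51.8] [ 4.9 58.8] 85.69 z 105.13522170412148
```

View pics/crop0.png

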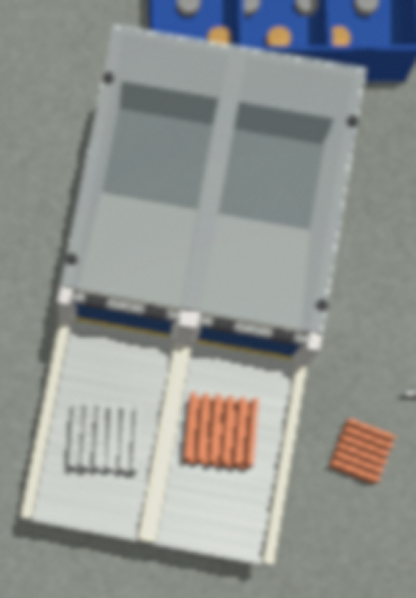

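Two independent fits agree on the box: origin about (624,-97), lane yaw -0.191. The copper sink is at lane x≈-82, y≈-47, skewed about 0.09 rad. Now I'll move over by way of an arc.

send_rows(rows=[[-0.45,0,0,0,-0.061],[-0.45,-0.0326,-0.0171,0,0],[-0.45,-0.0326,-0.0171,0,0],[-0.45,-0.0326,-0.0171,0,0],[-0.45,-0.0326,-0.0171,0,0],[-0.45,-0.0326,-0.0171,0,0],[-0.45,-0.0326,-0.0171,0,0],[-0.45,-0.0326,-0.0171,0,0],[-0.45,-0.0326,-0.0171,0,0],[-0.45,-0.0326,-0.0171,0,0],[-0.45,-0.0326,-0.0171,0,0]])

```text
clock: 1.52
eef_pos: [451.6, 403.5, 229.1]
tool_rot: [3.134, -0.007, 2.977]
force: [1.0, 0.5, 0.4]
width: 23.6
```

send_rows(rows=[[-0.45,-0.0097,-0.0393,0,0],[-0.45,-0.0097,-0.0393,0,0],[-0.45,-0.0097,-0.0393,0,0],[-0.45,-0.0097,-0.0393,0,0],[-0.45,-0.0097,-0.0393,0,0],[-0.45,-0.0097,-0.0393,0,0],[-0.45,-0.0097,-0.0393,0,0],[-0.45,-0.0097,-0.0393,0,0],[-0.45,-0.0097,-0.0393,0,0],[-0.45,-0.0097,-0.0393,0,0],[-0.45,-0.0097,-0.0393,0,0],[-0.45,0,0,0,0]])

```text
clock: 2.52
eef_pos: [493.1, -62.1, 225.7]
tool_rot: [3.132, 0.008, 2.963]
force: [-0.4, -0.9, -0.2]
width: 23.5
```

```bash
cat >> h.py <<'E'
O=np.array([624,-96.6]);A=-0.1906
ex=np.array([np.cos(A),np.sin(A)]);ey=np.array([-np.sin(A),np.cos(A)])
def lane(xy): d=np.asarray(xy)[...,:2]-O; return np.stack([d@ex,d@ey],-1)
def st():
    s=read_state();print('t',round(s['clock'],2),'lane',lane(s['eef_pos']).round(1),'z',round(s['eef_pos'][2],1),'rpy',np.round(s['tool_rot'],3),'dyaw',round(s['tool_rot'][2]-np.pi-A,3),'F',np.round(s['force'],1),'w',round(s['width'],1));return s
E
python3 - <<'E'
from h import *
st()
E
```

```text
t 2.52 lane [-135.1    9.1] z 225.7 rpy [3.132 0.008 2.963] dyaw 0.012 F [-0.4 -0.9 -0.2] w 23.5
```

send_rows(rows=[[-0.45,0.004,-0.03,0,0.012],[-0.45,0.004,-0.03,0,0],[-0.45,0,0,0.03,0],[-0.45,0,0,0.03,0],[-0.45,0,0,0,0]])

```text
clock: 2.93
eef_pos: [477.3, -127.1, 166.4]
tool_rot: [3.133, 0.019, 2.94]
force: [-0.5, -0.6, 0.2]
width: 23.6
```

```bash
python3 - <<'E'
from h import *
st()
p=grab('side','1')
cv2.imwrite('pics/c1.png',cv2.resize(p['image'][180:350,270:450],None,fx=3.4,fy=3.4,interpolation=cv2.INTER_CUBIC))
E
```

```text
t 2.93 lane [-138.2  -57.7] z 166.4 rpy [3.133 0.019 2.94 ] dyaw -0.011 F [-0.5 -0.6  0.2] w 23.6
```

View pics/c1.png

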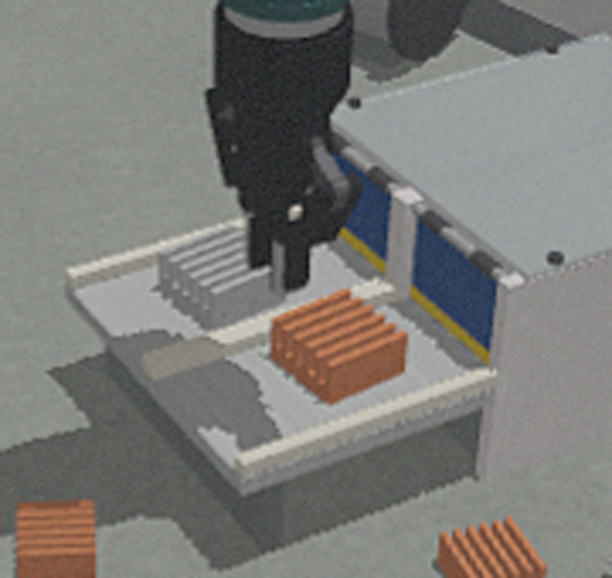

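send_rows(rows=[[-0.45,0.004,0.007,0.02,-0.011],[-0.45,0,0,0.02,0],[-0.45,0,0,0.02,0],[-0.45,0,0,0.01,0],[-0.45,0,0,0,0],[-0.45,0,0,0,0]])

```text
clock: 3.48
eef_pos: [485.6, -116.6, 104.3]
tool_rot: [3.132, 0.035, 2.957]
force: [-0.9, 0.5, 0.6]
width: 23.6
```

```bash
python3 - <<'E'
from h import *
st()
p=grab('side','2')
cv2.imwrite('pics/c2.png',cv2.resize(p['image'][180:350,270:450],None,fx=3.4,fy=3.4,interpolation=cv2.INTER_CUBIC))
E
```

```text
t 3.48 lane [-132.1  -45.8] z 104.3 rpy [3.132 0.035 2.957] dyaw 0.006 F [-0.9  0.5  0.6] w 23.6
```

View pics/c2.png

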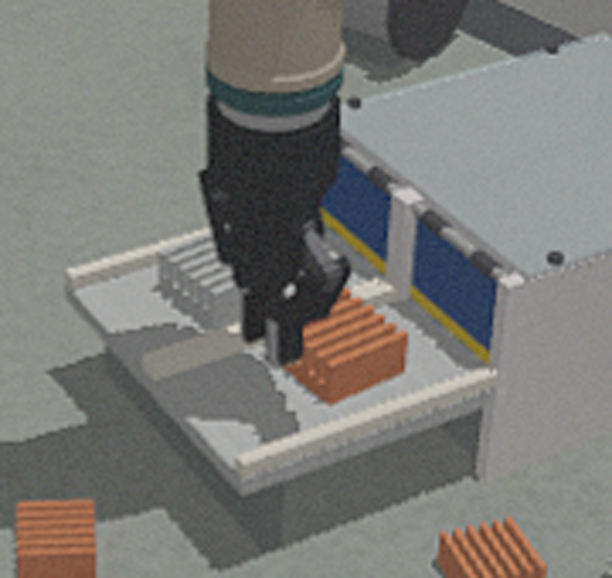

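send_rows(rows=[[-0.45,0.003,-0.002,0.012,0.006],[-0.45,0.001,0,0.004,0],[-0.45,0,0,0,0]])

```text
clock: 3.78
eef_pos: [485.4, -118.0, 92.0]
tool_rot: [3.131, 0.043, 2.951]
force: [0.0, 0.3, 0.1]
width: 23.7
```

```bash
python3 - <<'E'
from h import *
st()
E
```

```text
t 3.78 lane [-132.1  -47.3] z 92.0 rpy [3.131 0.043 2.951] dyaw 0.0 F [0.  0.3 0.1] w 23.7
```

send_rows(rows=[[-0.45,-0.012,0,0.0008,0],[-0.45,-0.012,0,0.0008,0],[-0.45,-0.012,0,0.0008,0],[-0.45,-0.012,0,0.0008,0],[-0.45,0,0,0,0]])

```text
clock: 4.2
eef_pos: [528.3, -125.5, 93.6]
tool_rot: [3.13, 0.032, 2.952]
force: [0.5, 0.2, 0.7]
width: 23.4
```

```bash
python3 - <<'E'
from h import *
st()
p=grab('side','3')
cv2.imwrite('pics/c3.png',cv2.resize(p['image'][180:350,270:450],None,fx=3.4,fy=3.4,interpolation=cv2.INTER_CUBIC))
p=grab('top','3')
cv2.imwrite('pics/t3.png',cv2.resize(p['image'][180:300,290:430],None,fx=4,fy=4,interpolation=cv2.INTER_CUBIC))
E
```

```text
t 4.2 lane [-88.5 -46.5] z 93.6 rpy [3.13  0.032 2.952] dyaw 0.001 F [0.5 0.2 0.7] w 23.4
```

View pics/c3.png

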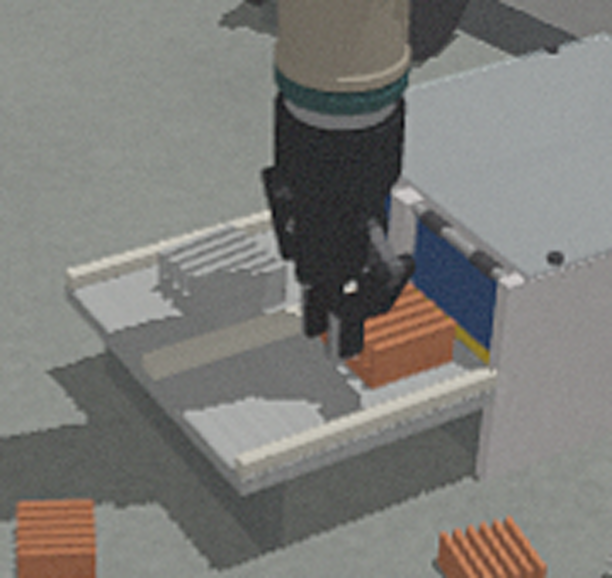

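View pics/t3.png

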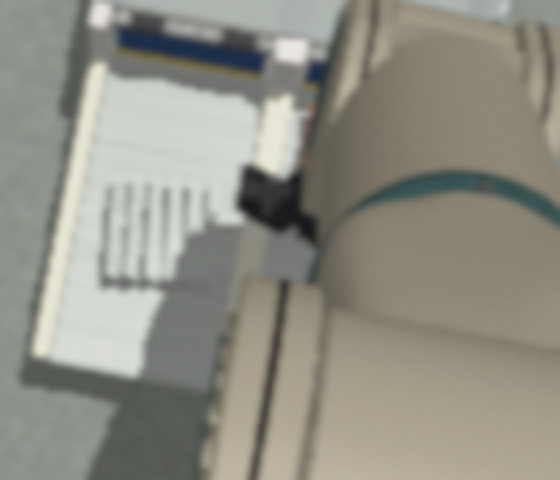

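```bash
cat >> h.py <<'E'
def cop(p,box=(300,470,230,350)):
    a,b,c,d=box; u,v=np.meshgrid(np.arange(a,b),np.arange(c,d))
    W=world(p,u,v).reshape(d-c,b-a,3); hsv=cv2.cvtColor(p['image'][c:d,a:b],cv2.COLOR_BGR2HSV)
    m=(hsv[...,0]<18)&(hsv[...,1]>90)&(W[...,2]>60)&(W[...,2]<112)
    P=W[m]; L=lane(P); print('n',m.sum(),'x',np.percentile(L[:,0],[2,50,98]).round(1),'y',np.percentile(L[:,1],[2,50,98]).round(1),'z',np.percentile(P[:,2],[2,98]).round(1))
    return L,P
E
python3 - <<'E'
from h import *
p=pickle.load(open('side_0.pkl','rb')); cop(p)
p=pickle.load(open('side_3.pkl','rb')); L,P=cop(p)
m=(P[:,2]<98)&(L[:,1]<-60); print(np.polyfit(L[m,0],L[m,1],1),m.sum(),L[m,0].min(),L[m,0].max())
E
```

```text
n 883 x [-113.   -88.4  -51.3] y [-78.7 -56.2 -17.2] z [ 78.1 107. ]
n 567 x [-76.7 -46.  -15.5] y [-79.8 -73.6 -32.7] z [ 77.6 107.2]
[ -0.08386198 -79.82132068] 222 -79.90523366066205 -1.1600598108417028
```

Copper is square against the fingers at x≈-47. The vertical fingers can't pass the hinge rod, so I'll push with a smooth acceleration, stop short of the rod and let the sink glide in.

send_rows(rows=[[-0.45,-0.014,0,0.0008,0],[-0.45,-0.022,0,0.001,0],[-0.45,-0.029,0,0.001,0],[-0.45,0.004,0,0,0],[-0.45,0,0,0,0]])

```text
clock: 4.72
eef_pos: [569.8, -133.8, 92.5]
tool_rot: [3.13, -0.0, 2.951]
force: [-1.4, -0.5, -0.6]
width: 23.7
```

```bash
python3 - <<'E'
from h import *
st()
p=grab('side','4')
cop(p)
cv2.imwrite('pics/c4.png',cv2.resize(p['image'][180:350,300:480],None,fx=3.4,fy=3.4,interpolation=cv2.INTER_CUBIC))
E
```

```text
t 4.72 lane [-46.2 -46.8] z 92.5 rpy [ 3.13  -0.     2.951] dyaw 0.0 F [-1.4 -0.5 -0.6] w 23.7
n 416 x [-19.2  -3.3  30.5] y [-80.1 -65.9 -33.8] z [ 77.4 106.8]
```

View pics/c4.png

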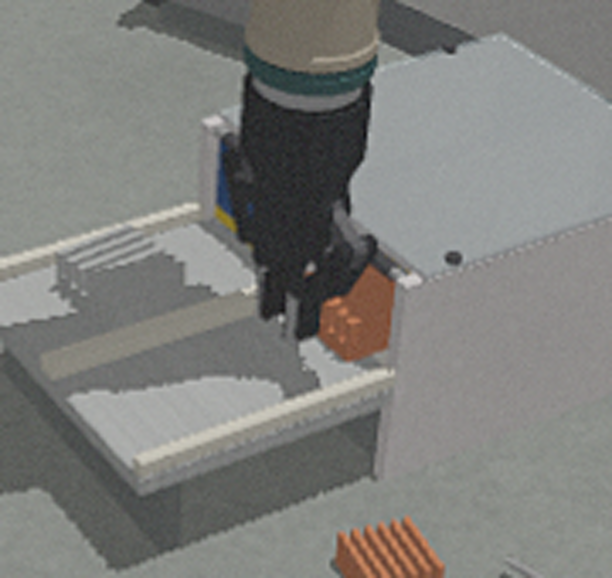

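The sink glided to centre x≈+11 with its flap lying open on it. The fingers stopped at -46, well clear of the rod. Now a second, shorter push.

send_rows(rows=[[-0.45,-0.022,-0.002,0,0],[-0.45,-0.011,0,0,0],[-0.45,0.003,0,0,0],[-0.45,0,0,0,0]])

```text
clock: 5.1
eef_pos: [588.7, -139.0, 92.0]
tool_rot: [3.129, -0.016, 2.954]
force: [0.3, 0.5, 0.9]
width: 23.2
```

```bash
python3 - <<'E'
from h import *
st()
p=grab('side','5')
cop(p)
cv2.imwrite('pics/c5.png',cv2.resize(p['image'][180:350,300:480],None,fx=3.4,fy=3.4,interpolation=cv2.INTER_CUBIC))
E
```

```text
t 5.1 lane [-26.6 -48.4] z 92.0 rpy [ 3.129 -0.016  2.954] dyaw 0.003 F [0.3 0.5 0.9] w 23.2
n 136 x [ 7.9 13.5 62.5] y [-78.6 -59.9 -29.1] z [ 87.3 110.8]
```

View pics/c5.png

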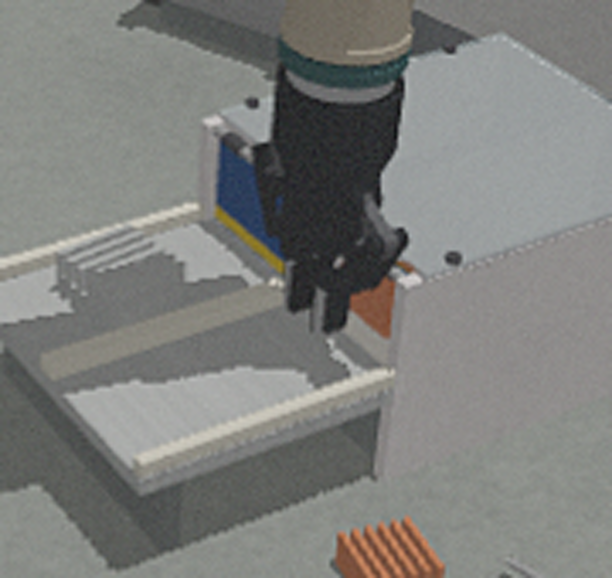

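send_rows(rows=[[-0.45,0.02,0,0,0],[-0.45,0.02,0,0,0],[-0.45,0.02,0,0,0],[-0.45,0.02,0,0,0],[-0.45,0,0,0,0]])

```text
clock: 5.57
eef_pos: [508.7, -123.9, 94.6]
tool_rot: [3.129, -0.005, 2.952]
force: [-1.4, 0.0, 0.4]
width: 23.5
```

```bash
python3 - <<'E'
from h import *
st()
p=grab('side','6')
cop(p)
cv2.imwrite('pics/c6.png',cv2.resize(p['image'][180:350,300:480],None,fx=3.4,fy=3.4,interpolation=cv2.INTER_CUBIC))
p=grab('top','6')
cv2.imwrite('pics/t6.png',cv2.resize(p['image'][70:300,290:450],None,fx=2.6,fy=2.6,interpolation=cv2.INTER_CUBIC))
E
```

```text
t 5.57 lane [-108.1  -48.6] z 94.6 rpy [ 3.129 -0.005  2.952] dyaw 0.001 F [-1.4  0.   0.4] w 23.5Traceback (most recent call last):
  File "<stdin>", line 4, in <module>
  File "h.py", line 23, in cop
    P=W[m]; L=lane(P); print('n',m.sum(),'x',np.percentile(L[:,0],[2,50,98]).round(1),'y',np.percentile(L[:,1],[2,50,98]).round(1),'z',np.percentile(P[:,2],[2,98]).round(1))
                                             ~~~~~~~~~~~~~^^^^^^^^^^^^^^^^^^
    return _quantile_unchecked(
        a, q, axis, out, overwrite_input, method, keepdims, weights)
    return _ureduce(a,
                    func=_quantile_ureduce_func,
    ...<5 lines>...
                    overwrite_input=overwrite_input,
                    method=method)
    r = func(a, **kwargs)
    result = _quantile(arr,
                       quantiles=q,
    ...<2 lines>...
                       out=out,
                       weights=wgt)
    slices_having_nans = np.isnan(arr[-1, ...])
                                  ~~~^^^^^^^^^
IndexError: index -1 is out of bounds for axis 0 with size 0
```

No copper shows at deck level any more. I'll raise the tool clear of the bench and look.

send_rows(rows=[[-0.45,0.01,0,-0.02,0],[-0.45,0.01,0,-0.03,0],[-0.45,0,0,-0.035,0],[-0.45,0,0,-0.035,0],[-0.45,0,0.035,0,0],[-0.45,0,0.035,0,0],[-0.45,0,0.035,0,0],[-0.45,0,0.035,0,0],[-0.45,0,0.035,0,0],[-0.45,0,0.035,0,0],[-0.45,0,0.035,0,0],[-0.45,0,0,0,0]])

```text
clock: 6.62
eef_pos: [556.5, 125.7, 232.0]
tool_rot: [3.12, 0.037, 2.939]
force: [-0.1, 0.4, -0.1]
width: 23.4
```

```bash
python3 - <<'E'
from h import *
st()
p=grab('side','7')
cv2.imwrite('pics/c7.png',cv2.resize(p['image'][180:350,300:520],None,fx=3.4,fy=3.4,interpolation=cv2.INTER_CUBIC))
p=grab('top','7')
cv2.imwrite('pics/t7.png',cv2.resize(p['image'][70:300,290:450],None,fx=2.6,fy=2.6,interpolation=cv2.INTER_CUBIC))
E
```

```text
t 6.62 lane [-108.4  205.5] z 232.0 rpy [3.12  0.037 2.939] dyaw -0.012 F [-0.1  0.4 -0.1] w 23.4
```

View pics/c7.png

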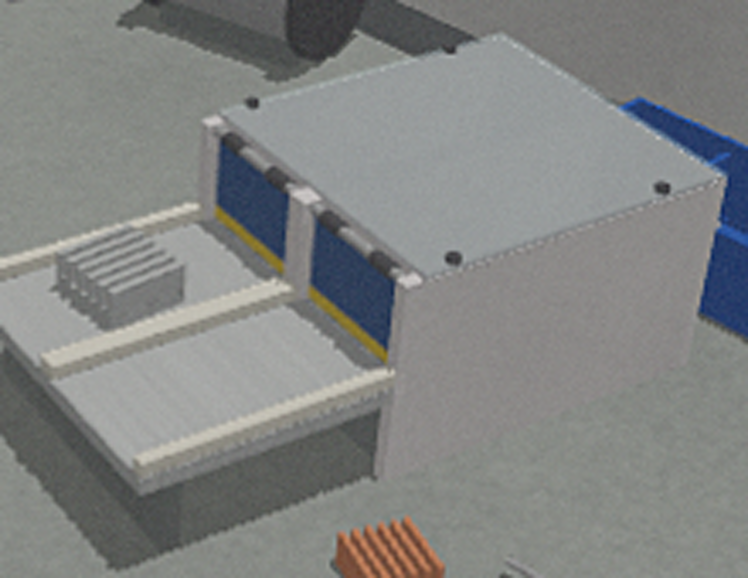

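View pics/t7.png

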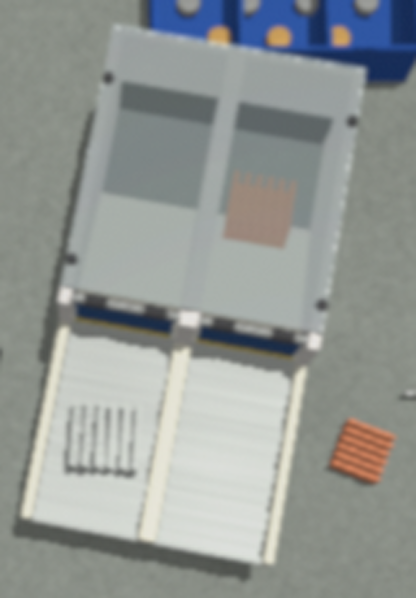

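Both flaps hang shut, silver hasn't moved, and copper shows through the roof at (258,212) in the crop. I'll let some time pass and check that it's at rest deep enough.

send_rows(rows=[[-0.45,0,0.01,0,0],[-0.45,0,0,0,0],[-0.45,0,0,0,0],[-0.45,0,0,0,0],[-0.45,0,0,0,0],[-0.45,0,0,0,0]])

```text
clock: 7.22
eef_pos: [559.1, 122.0, 232.4]
tool_rot: [3.128, 0.039, 2.923]
force: [-0.3, -0.0, 0.9]
width: 23.6
```

```bash
python3 - <<'E'
from h import *
st()
def f(p):
    im=p['image'][70:200,290:450].astype(int); d=im[...,2]-im[...,0]
    m=(d>15)&(np.arange(160)[None]>70); m[:,135:]=0; m[:35]=0
    v,u=np.nonzero(m); u=u+290;v=v+70
    print(m.sum(),u.min(),u.max(),v.min(),v.max(),u.mean().round(2),v.mean().round(2))
    for z in(10,25,40,60,90):
        L=lane(world(p,u,v,z)); print(z,'c',L.mean(0).round(1),'x',np.percentile(L[:,0],[1,99]).round(1),'y',np.percentile(L[:,1],[1,99]).round(1))
f(pickle.load(open('top_7.pkl','rb')))
p=grab('top','8'); f(p)
cv2.imwrite('pics/t8.png',cv2.resize(p['image'][70:210,290:450],None,fx=4,fy=4,interpolation=cv2.INTER_CUBIC))
# silver shift
a=pickle.load(open('top_0.pkl','rb'));print('silver diff',np.abs(a['image'][215:260,305:352].astype(int)-p['image'][215:260,305:352]).mean())
E
```

```text
t 7.22 lane [-105.1  202.4] z 232.4 rpy [3.128 0.039 2.923] dyaw -0.028 F [-0.3 -0.   0.9] w 23.6
573 376 403 136 164 389.36 151.27
10 c [158.2 -52. ] x [126.8 193.1] y [-82.3 -21.9]
25 c [152.4 -51. ] x [121.4 186.9] y [-80.9 -21.2]
40 c [146.7 -50. ] x [116.1 180.7] y [-79.5 -20.6]
60 c [139.  -48.6] x [108.9 172.4] y [-77.7 -19.7]
90 c [127.4 -46.6] x [ 98.1 160. ] y [-74.9 -18.5]
572 376 403 137 164 389.34 151.33
10 c [158. -52.] x [126.8 192.3] y [-82.3 -21.7]
25 c [152.3 -51. ] x [121.4 186.1] y [-80.9 -21.1]
40 c [146.5 -49.9] x [116.1 180. ] y [-79.5 -20.5]
60 c [138.8 -48.6] x [108.9 171.7] y [-77.7 -19.6]
90 c [127.3 -46.6] x [ 98.1 159.3] y [-74.9 -18.3]
silver diff 2.337746256895193
```

View pics/t8.png

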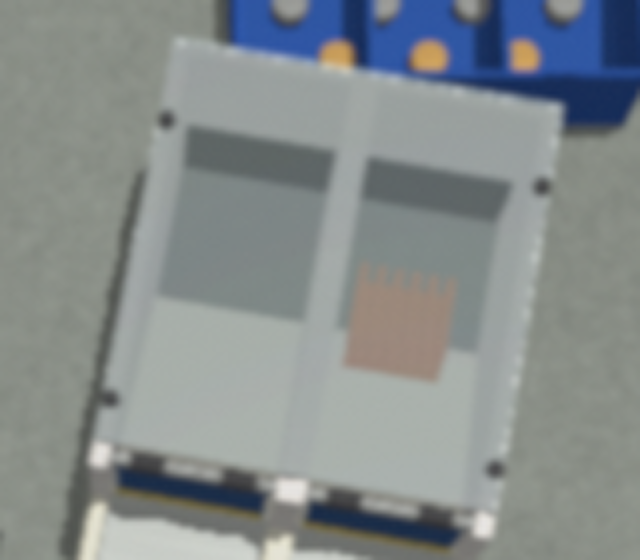

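```bash
python3 -c "
from cell import *
print(finish_job())"
```

```text
the job is handed in; nothing more can be done
None
```

The copper heat sink is down inside the box and I handed the job in at about 7.3 s; `finish_job` gives no verdict.

**What I did:** I used partly closed fingers, tool pointing straight down. I squared the sink up with a slow push along the right lane, then gave it two short accelerating pushes through the flap. The fingers can't pass the hinge rod in that pose, so they stopped short of it each time and the sink glided past the ledge and slid down on its own. I then drew the fingers back, raised them and moved them aside.

**Last checks:**
- **Copper sink:** It lies at dry_box x of about 145–155 mm, against the 90–240 mm required. Two pictures 0.6 s apart showed it within 0.1 pixel of the same place, so it is at rest.
- **Its height:** I could not measure this through the clear roof. It appears to lie partly on the foot of the ramp and partly on the floor, which would put its origin well under the 60 mm limit.
- **Flaps:** Both looked shut in the side and top pictures; I did not measure their angles.
- **Silver sink:** It looks unmoved when compared with the first picture.
- **Other things on the bench:** I did not measure them individually. The tool stayed high above the bench except over the copper lane.
- **Robot:** It was clear of everything, with the fingertips 232 mm up, and the force readings were about 1 N or less.

No check failed or disagreed with another. One copper-detection script crashed after the second push because no copper was left at deck level, so I looked again and found the sink in the box.

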